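# Push the filter slide out with the pin tool

### The job

Take the pin tool from its stand, put its pin down the recessed hole in the filter unit's slide, and keep the release button at the bottom of the hole pressed while you push the slide out of the front of the unit as far as it goes. Then lift the pin out and put the tool back upright in its stand. Be gentle with the unit: press and push together must stay below 25 N or the latch breaks; and leave the timer and the label roll where they stand.

Things in the scene. Friction and masses are not known exactly. Their poses are not given: they have to be found in the camera images.
- filter_unit: White filter unit fixed to the worktop, 160 long (x) x 100 wide (y) x 48 mm high, aluminium rails along both sides, two hose nipples at the back. Origin at the centre of its underside, z up; its -x points out of its front, the way its grey slide (130 x 62 x 16 mm, top 42 mm above the worktop) leaves it. The rails stand 6.5 mm above the slide's top, 54 mm apart.
- hole_mouth (a point): Centre of the mouth of the 11 mm round hole (chamfered) in the top face of the slide; moves with the slide, axes as the filter unit's. The dark steel release button, 9 mm wide, sits in the hole 5 mm below the mouth and travels along with the slide. The pin pushes the slide by leaning on the side of the hole.
- filter_slide (a joint): How far the slide is out, m: 0 fully in, 0.040 fully out at its end stop. It moves along the unit's -x against about 2.5 N of friction when freed. The latch has a notch every 10 mm: the slide locks again wherever the button comes up. Left fully out, it stays with up to 1.5 mm of play.
- latch_button (a joint): How far the button is pressed into the slide, m: 0 up, 0.0068 at its hard stop. Its spring starts to yield at about 2 N, then 0.7 N per mm; it frees the slide 4.5 to 5 mm down (about 5.5 N) and meets the hard stop at about 7 N. The slide's top face is hard: the soft yield tells that the pin is on the button.
- tool_centre (a point): Centre of the pin tool's black square handle (18 x 18 x 60 mm tall, faces along this point's x and y, z up); loose, 0.1 kg. Below it a round flange 26 mm wide, 5 thick, underside 35 mm below this point. From its middle a 6 mm pin points down, clamped at a setting that differs each time: tip 55 to 67 mm below this point, not measured, hidden while in the stand. Grip it firmly.
- stand_pocket (a point): Centre of the floor of the round pocket (31 mm wide, 8 mm deep) in the top of the aluminium tool stand, a block 60 x 60 x 48 mm fixed to the worktop; this point is 40 mm above the worktop. A 15 mm hole for the pin goes down from it. The tool stands upright here with its flange on the pocket floor: tool_centre is then 35 mm above this point.
- bench_timer: White bench timer, 64 x 64 x 22 mm, loose, a bystander. Origin at the centre of its underside.
- label_roll: White label roll lying flat, 58 mm across, 24 mm high, loose, a bystander. Origin at the centre of its underside.
There are look-alikes about, which are no part of the job. There is more than one size of the part that bears tool_centre; the job needs the smaller.

How it is judged:
On the way, in this order (a step that is already met when the one before it is completed fails the run):
1. the release button is pressed in with the pin tool (value of joint latch_button above 0.0042 m and contact force between pin_tool and filter_unit above 1 N), for 0.1 s.
2. the slide is pushed out while the pin tool stands in its hole (value of joint filter_slide above 0.038 m and horizontal distance between tool_centre and hole_mouth below 0.02 m), for 0.1 s.
At the end, for the whole second after the job is handed in: The slide is out of the unit to within 3.5 mm of its end stop with the release button up again, and the pin tool stands upright (within 0.1 rad) and still in its stand, its flange on the pocket floor (within 3 mm in height and 8 mm sideways) (value of joint filter_slide above 0.0365 m and value of joint latch_button below 0.002 m and horizontal distance between tool_centre and stand_pocket below 0.008 m and z of tool_centre in the frame of stand_pocket below 0.038 m and angle between tool_centre's own z axis and vertical below 0.1 rad and linear speed of pin_tool below 0.02 m/s); the robot touches nothing.
It fails at once if the pin tool bears on the filter unit with more than 25 N, press and push added together (contact force between pin_tool and filter_unit above 25 N).
It fails at once if the robot itself bears on the filter unit with more than 25 N (contact force between any of the fingers, the arm and filter_unit above 25 N).
It fails at once if the bench timer is moved more than 20 mm (distance of bench_timer from where it was at the start of the episode above 0.02 m).
It fails at once if the label roll is moved more than 20 mm (distance of label_roll from where it was at the start of the episode above 0.02 m).
It also fails if it takes over 64 s, if anything falls off the work surface, if the arm or the gripper's body presses on something with over 40 N, if the wrist force passes 120 N, or if a joint passes its speed limit or range.

### The arm

A 6-joint arm with a two-finger parallel gripper is mounted at the origin on a cart in front of the work surface, level with it; the furniture and walls round the work are solid. World frame = base frame: x ahead of the robot, y to its left, z up, the work surface at z = 0. Lengths are in m, angles in rad, forces in N, time in s.
With the tool pointing down it reaches from about 0.375 to 0.9 m from the base axis. Payload 3.1 kg.
Tool frame: the origin (TCP) lies between the finger pads; the fingertips stand 8 mm ahead of it and the grasp point (between the pads) lies 11 mm behind it; z points along the fingers, y is the line along which they close (so a half turn about z gives the same grasp; the last joint's range is limited). The gripper opens to 85 mm and grips with 20 to 120 N. Pads are 22 mm wide; open, the fingers measure 114 mm over their backs; the gripper's body (76 mm by 85 mm) begins 54 mm behind the grasp point. The pads swing forward as they close: fully open they stand 13 mm farther back than shut.
Start: joints at [-1.444, 0.527, 1.433, -0, 1.181, -0.178], TCP at [0.188, -0.596, 0.239] pointing down, gripper open.
Joint ranges: [-3.08, 3.08], [-0.75, 2.2], [0.22, 2.44], [-1.43, 4.57], [0, 2.65], [-2.85, 2.85]. Speed limits (rad/s): [2.79, 2.79, 3.14, 3.14, 3.14, 3.14].

### API

Orientations are given as a unit quaternion [x, y, z, w].
In Python, from station import readout, cams, sign_off gives the robot as it stands.
- The arm moves only by the tool send_rows, never from a script. Its argument "commands" is text: rows parted by semicolons, each of 5 numbers parted by spaces: the finger opening in mm, from 0 to 85.4, then the shift along the tool's x, y, z each as a share of 0.02 m, from -1 to 1, then the turn about the tool's z as a share of 4 degrees, from -1 to 1. In form: grip dx dy dz spin; .... A call has 1 to 20 rows; each row shifts and turns the commanded pose from where the row before left it, along the tool's axes as they then stand; what a row does not reach is not made up. A row lasts 1/12 s, in which the tool goes at most 41.7 mm and 7.16 degrees, less where a joint would pass 70% of its speed; a pose out of reach is approached as far as the arm can. A call with a number of a shift or a turn outside -1 to 1 is refused whole. A call with a gripper value outside its range is refused whole. The fingers move at their own pace and stop on an object; "grip_force" is the grip in N (left out, the last holds). Time passes only in rows, so rows that do not move let the fingers close. It gives the time, the measured TCP pose, the force, the opening and the grip force at its end, in the units of the state.
- readout.sense(): the state, without advancing time (a new reading comes with each control period).
- cams.snapshot(name): name is "side" or "top" or "wrist"; returns a dict with "pixels" (400x640x3 uint8, red, green, blue), "intrinsics" (3x3 intrinsics, pixels), "dist" ([k1, k2, p1, p2, k3] as OpenCV has them; the pictures are not rectified), "eye" and "rotation" of the camera in the world. Camera axes: x right, y down, z forward; pixel columns grow to the right and rows downward; lengths in m; the calibration is good to about 2 mm. A picture is of the moment at which its call begins. There is no depth.
- sign_off(): hands the job in; it is judged then, once.
The state is a dict: "t": time; "q": joint angles; "qd": joint speeds; "tau": joint torques, N m; "tcp_pos": TCP position; "tool_rot": TCP orientation; "force": force on the tool from outside, world axes, zero at the start; "ft_torque": the same for the moment, N m; "finger_gap": opening from 0.0 (shut) to 1.0 (fully open); "gripper_force": force on a finger pad.
Only numpy, scipy, OpenCV 4.12 (cv2) and the standard library are available. Lean on these libraries where they do the work, as an engineer would, in place of code of your own. Each camera call takes 0.05 s, during which the arm holds its last target. There are 200 camera calls.

## Working session

There is one attempt and no reset: what is moved stays moved. The work goes in short steps, Python scripts to look and compute and a tool call to move; the robot and the scene stay as the last step left them, time stands still between calls to the robot, and variables do not carry over. Pictures are saved under pics/ and viewed, at most 13 in all, crops included, and the job is handed in when it is done.

Besides the shell and the picture viewer there is one more tool, called by a JSON object that holds its "method" and its "body", one argument or row to a line. send_rows: Moves the arm, as the interface text tells. Its arguments: {"type":"object","properties":{"commands":{"type":"string"},"grip_force":{"type":"number"}},"required":["commands"]}

```bash
ls; mkdir -p pics
python3 - <<'E'
from station import readout,cams
import cv2,numpy as np
s=readout.sense();print(s)
for n in("top","side"):
    c=cams.snapshot(n);cv2.imwrite(f"pics/{n}0.png",c["pixels"][:,:,::-1]);np.savez(f"pics/{n}0.npz",**c)
    print(n,c["intrinsics"],c["dist"],c["eye"],c["rotation"])
E
```

```text
pics
{'t': 0.0, 'q': array([-1.44348575e+00,  5.28485397e-01,  1.43391070e+00,  2.96179798e-05,
        1.18139828e+00, -1.78538414e-01]), 'qd': array([ 4.16837103e-04,  7.83430270e-04, -1.05405899e-03, -7.76669556e-04,
        6.98614545e-04,  8.19172911e-05]), 'tau': array([-4.56491271e-04, -4.42353380e+01, -1.78021646e+01, -2.47775688e-04,
        8.38552398e-03,  4.75106887e-06]), 'tcp_pos': array([ 0.18811155, -0.59528283,  0.23831912]), 'tool_rot': array([ 9.88330079e-01,  1.52323481e-01,  4.18840324e-05, -1.10015243e-03]), 'force': array([ 0.83545156,  0.7999203 , -0.28797185]), 'ft_torque': array([-0.00365329,  0.02433239, -0.05587557]), 'gripper_force': 0.0, 'finger_gap': 1.000073511620386}
top [[403.41882913   0.         320.28860067]
 [  0.         403.41882913 199.4724077 ]
 [  0.           0.           1.        ]] [-0.01770665  0.          0.          0.          0.        ] [0.32576572 0.04458214 1.29607634] [-0.69961098  0.70928694 -0.05397514  0.06740326]
side [[499.51210049   0.         328.15174161]
 [  0.         499.51210049 194.46783506]
 [  0.           0.           1.        ]] [0.00601025 0.         0.         0.         0.        ] [-0.05069418  0.86212145  0.7858429 ] [-0.27585686  0.8481191  -0.43124106  0.13648492]
```

View pics/top0.png

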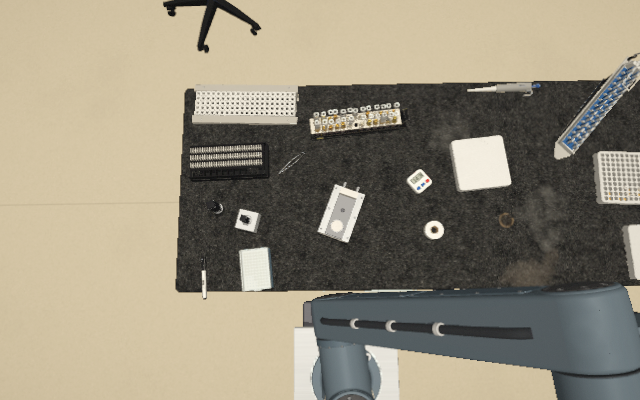

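View pics/side0.png

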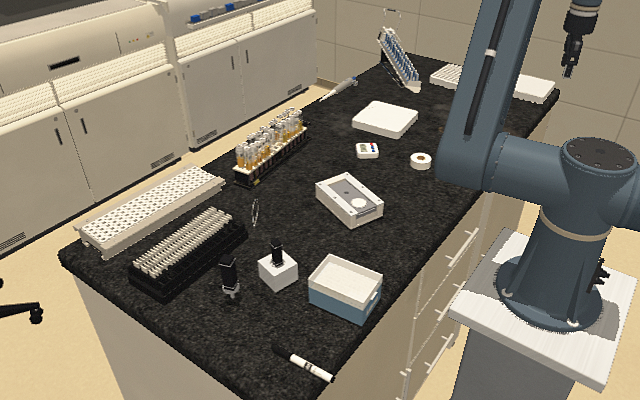

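The top view shows the filter unit at (341,213), the stand with a tool at (247,220), a look-alike tool at (216,208), the timer at (418,181) and the roll at (433,230). In the side view the unit is at (350,198), the stand tool at (277,262) and the loose look-alike at (229,278). I'll enlarge both.

```bash
cat > h.py <<'E'
import numpy as np,cv2
from scipy.spatial.transform import Rotation as R
from station import readout,cams
def snap(n,f=None):
    c=cams.snapshot(n)
    if f: cv2.imwrite(f"pics/{f}.png",c["pixels"][:,:,::-1]);np.savez(f"pics/{f}.npz",**c)
    return c
def Rm(c): 
    r=np.asarray(c["rotation"]); return r if r.shape==(3,3) else R.from_quat(r).as_matrix()
def ray(c,uv):
    p=cv2.undistortPoints(np.array(uv,float).reshape(-1,1,2),c["intrinsics"],c["dist"])[:,0]
    return np.c_[p,np.ones(len(p))]@Rm(c).T
def plane(c,uv,z):
    d=ray(c,uv);e=np.asarray(c["eye"]);return e+d*((z-e[2])/d[:,2])[:,None]
def proj(c,P):
    M=Rm(c).T; P=np.array(P,float).reshape(-1,3)
    return cv2.projectPoints(P,cv2.Rodrigues(M)[0],-M@np.asarray(c["eye"]),c["intrinsics"],c["dist"])[0][:,0]
def tri(cs,uvs):
    A=np.zeros((3,3));b=np.zeros(3)
    for c,uv in zip(cs,uvs):
        d=ray(c,[uv])[0];d/=np.linalg.norm(d);Q=np.eye(3)-np.outer(d,d);A+=Q;b+=Q@np.asarray(c["eye"])
    return np.linalg.solve(A,b)
def crop(c,x0,y0,x1,y1,k,f):
    cv2.imwrite(f"pics/{f}.png",cv2.resize(c["pixels"][y0:y1,x0:x1,::-1],None,fx=k,fy=k,interpolation=cv2.INTER_CUBIC))
E
python3 - <<'E'
from h import *
t=dict(np.load("pics/top0.npz"));s=dict(np.load("pics/side0.npz"))
a=cv2.resize(t["pixels"][170:250,200:370],None,fx=4.5,fy=4.5,interpolation=2)[:,:765]
b=cv2.resize(s["pixels"][170:300,215:385],None,fx=4.5,fy=4.5,interpolation=2)
cv2.imwrite("pics/a.png",a[:,:,::-1]);cv2.imwrite("pics/b.png",b[:,:,::-1])
print(plane(t,[(341,213),(247,220),(216,208),(418,181),(433,230),(290,163)],0.045).round(3))
print(tri([t,s],[(343,210),(350,191)]))
E
```

```text
[[ 0.499  0.003  0.045]
 [ 0.481  0.298  0.045]
 [ 0.521  0.397  0.045]
 [ 0.598 -0.242  0.045]
 [ 0.442 -0.281  0.045]
 [ 0.663  0.163  0.045]]
[ 0.5056681  -0.00514459  0.04443882]
```

View pics/a.png

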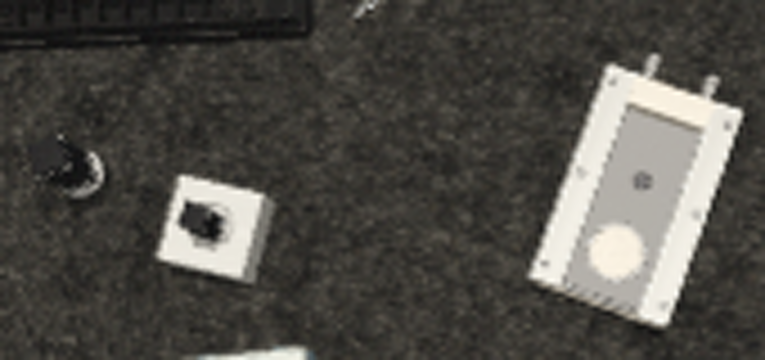

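View pics/b.png

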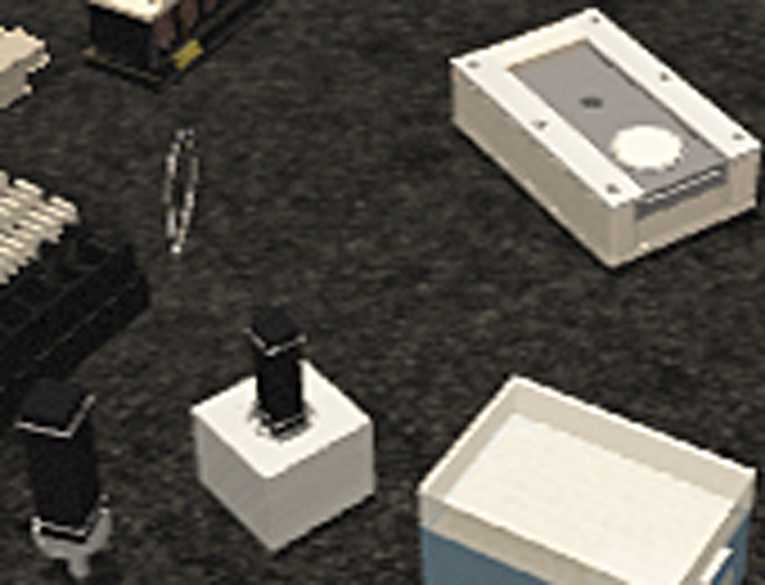

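Run:
```python
from h import *
t=dict(np.load("pics/top0.npz"));s=dict(np.load("pics/side0.npz"))
st=readout.sense();print(R.from_quat(st["tool_rot"]).as_matrix().round(3))
f=lambda l:[(200+u/4.5-.4,170+v/4.5-.4) for u,v in l]
u=plane(t,f([(608,66),(742,108),(667,326),(530,280)]),.048);print(u.round(4),u.mean(0));
ax=u[0]+u[1]-u[2]-u[3];print("unit yaw",np.degrees(np.arctan2(ax[1],ax[0])))
q=plane(t,f([(180,176),(270,195),(250,280),(158,258)]),.048);print(q.round(4),q.mean(0))
e=q[0]-q[3];print(np.degrees(np.arctan2(e[1],e[0])))
print("handle top",plane(t,f([(200,217)]),.105), "hole",plane(t,f([(643,181)]),.042))
w=snap("wrist","w0");print(w["eye"],Rm(w).round(2),w["intrinsics"][0,0])
```

```text
[[ 0.954  0.301 -0.   ]
 [ 0.301 -0.954  0.002]
 [ 0.    -0.002 -1.   ]]
[[ 0.5906  0.0209  0.048 ]
 [ 0.5592 -0.0721  0.048 ]
 [ 0.4082 -0.0162  0.048 ]
 [ 0.441   0.0773  0.048 ]] [0.49975021 0.00249709 0.048     ]
unit yaw -20.48068560305672
[[0.5171 0.3211 0.048 ]
 [0.5027 0.2578 0.048 ]
 [0.4437 0.2708 0.048 ]
 [0.4598 0.3351 0.048 ]] [0.48080508 0.2961938  0.048     ]
-13.805426949932716
handle top [[0.48059336 0.29447387 0.105     ]] hole [[ 0.50959307 -0.00211183  0.042     ]]
[ 0.24985411 -0.57595521  0.37370774] [[ 0.3  -0.92 -0.25]
 [-0.95 -0.29 -0.08]
 [-0.    0.26 -0.97]] 282.31517334120286
```

{"method": "send_rows", "body": {
  "commands": "85 1 -0.6 0 0;85 1 -0.6 0 0;85 1 -0.6 0 0;85 1 -0.6 0 0;85 1 -0.6 0 0;85 1 -0.6 0 0;85 1 -0.6 0 0;85 1 -0.6 0 0;85 1 -0.6 0 0;85 1 -0.6 0 0;85 1 -0.6 0 0;85 1 -0.6 0 0;85 1 -0.6 0 0;85 1 -0.6 0 0;85 1 -0.6 0 0;85 1 -0.6 0 0;85 1 -0.6 0 0;85 1 -0.6 0 0",
  "grip_force": 60
}}

```text
t: 1.65
tcp_pos: [0.467, -0.2805, 0.2391]
tool_rot: [0.988, 0.152, -0.0, -0.0]
force: [0.7, -0.6, 0.4]
finger_gap: 0.998
gripper_force: 0.0
```

{"method": "send_rows", "body": {
  "commands": "85 0.33 -0.97 0 0;85 0.33 -0.97 0 0;85 0.33 -0.97 0 0;85 0.33 -0.97 0 0;85 0.33 -0.97 0 0;85 0.33 -0.97 0 0;85 0.33 -0.97 0 0;85 0.33 -0.97 0 0;85 0.33 -0.97 0 0;85 0.33 -0.97 0 0;85 0.33 -0.97 0 0;85 0.33 -0.97 0 0;85 0.33 -0.97 0 0;85 0.33 -0.97 0 0"
}}

```text
t: 2.82
tcp_pos: [0.4725, 0.0062, 0.2392]
tool_rot: [0.988, 0.152, -0.0, -0.0]
force: [0.7, -0.3, 0.1]
finger_gap: 0.991
gripper_force: 0.0
```

{"method": "send_rows", "body": {
  "commands": "85 0.33 -0.97 0 0;85 0.33 -0.97 0 0;85 0.33 -0.97 0 0;85 0.33 -0.97 0 0;85 0.33 -0.97 0 0;85 0.33 -0.97 0 0;85 0.33 -0.97 0 0;85 0.33 -0.97 0 0;85 0.33 -0.97 0 0;85 0.33 -0.97 0 0;85 0.33 -0.97 0 0;85 0.33 -0.97 0 0;85 0.33 -0.97 0 0;85 0.33 -0.97 0 0;85 0 0 0 0;85 0 0 0 0"
}}

```text
t: 4.15
tcp_pos: [0.4787, 0.2925, 0.2389]
tool_rot: [0.988, 0.153, -0.0, 0.0]
force: [0.0, 0.8, 0.1]
finger_gap: 0.994
gripper_force: 0.0
```

Run:
```python
from h import *
w=snap("wrist","w1");s=readout.sense();print(s["t"],s["tcp_pos"],s["tool_rot"],s["force"],w["eye"],w["dist"])
print(proj(w,[[.481,.2962,.048],[.481,.2962,.105]]))
```

```text
4.2 [0.47870182 0.29177506 0.23895322] [ 9.88261018e-01  1.52773589e-01 -4.97125736e-04  3.77927347e-04] [-0.67364839 -0.90096464  0.03861607] [0.54048346 0.31244361 0.37414166] [-0.02757482  0.          0.          0.          0.        ]
[[316.69862309 180.73228571]
 [316.27269818 191.59038728]]
```

View pics/w1.png

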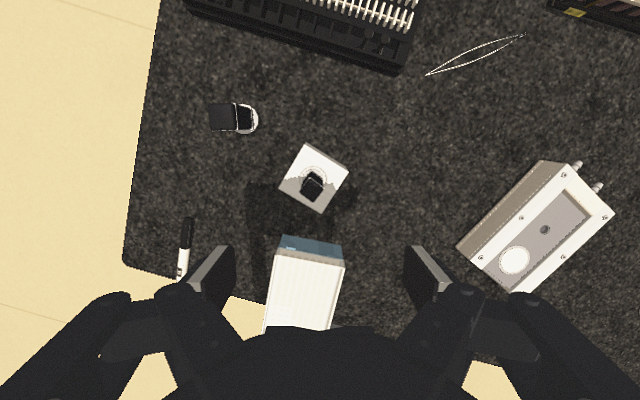

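The wrist view shows the stand at (314,178) with the handle at (312,186), the unit's hole at (545,229), and a box below the stand in the picture.

Run:
```python
from h import *
w=dict(np.load("pics/w1.npz"))
crop(w,270,135,360,220,6,"c1")
print(plane(w,[(545,229.5)],.042),plane(w,[(314,178)],.048))
g=cv2.cvtColor(w["pixels"],cv2.COLOR_RGB2GRAY)
print(g[172:204:2,296:330:2])
```

```text
[[ 0.50828955 -0.00060424  0.042     ]] [[0.48313835 0.30018197 0.048     ]]
[[245 245 239 226 241 231 220 102  69 151 226 230 230 239 217 244 244]
 [243 246 232 231 227 207  69  19  33  20 104 220 232 227 242 234 244]
 [244 158 204 218 185 140  22  31  26  26  27  68 169 236 234 223 245]
 [174 167 158 143 115  24 121 141  73  25  34  23  61 169 248 201 245]
 [170 168 153 139  37  50  46  44  71  82  27  26  26 111 245 198 245]
 [168 164 156 114  33  61  28  48  46  35  89  48  31  88 236 201 248]
 [171 170 154  35  71  32  34  35  34  58  41  66  69  64 155 157 166]
 [169 169 149  50  23  33  38  38  34  33  48  40  98 105 149 172 172]
 [171 171 141  43  30  34  34  35  33  32  34  35  29  69 202 176 178]
 [173 169  66  25  38  37  31  36  38  30  32  34  32  74 173 172 175]
 [172 164  54  33  32  33  34  32  33  34  39  34  34 160 168 169 172]
 [173 174 158  54  28  34  38  37  34  34  36  18 143 177 173 173 171]
 [171 172 173 168 106  23  31  38  38  34  30 108 172 167 169 173 172]
 [160 168 172 174 177 128  36  28  35  27  92 178 170 171 168 170 175]
 [ 44 123 164 169 168 173 167  55  24  46 167 171 171 173 171 170 171]
 [ 38  34  59 148 168 169 174 167 127 155 173 169 171 171 168 170 153]]
```

View pics/c1.png

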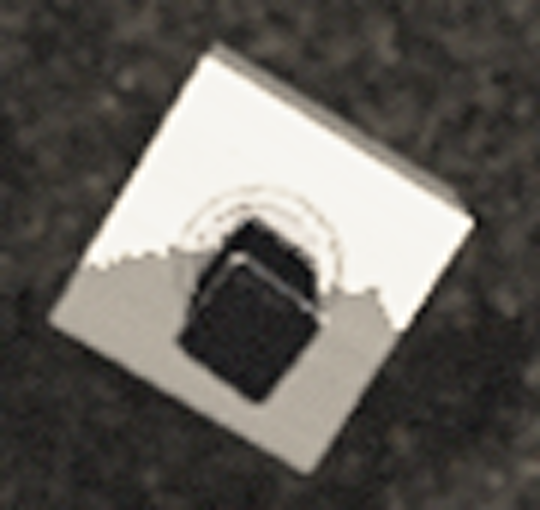

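The handle top corners in the crop are (237,250), (325,320), (258,405), (178,340). The stand top corners are (212,57), (472,222), (308,473), (52,320).

Run:
```python
from h import *
w=dict(np.load("pics/w1.npz"))
f=lambda l:[(270+u/6-.4,135+v/6-.4) for u,v in l]
for l,z in(([(237,250),(325,320),(258,405),(178,340)],.105),([(212,57),(472,222),(308,473),(52,320)],.048)):
    q=plane(w,f(l),z);e=q-np.roll(q,-1,0);print(q.round(4).tolist(),q.mean(0).round(4),np.degrees(np.arctan2(e[:,1],e[:,0])).round(1)%90,np.linalg.norm(e,axis=1).round(4))
s=readout.sense();print(R.from_quat(s["tool_rot"]).as_matrix().round(4))
```

```text
[[0.4933, 0.3073, 0.105], [0.4867, 0.2903, 0.105], [0.4698, 0.2965, 0.105], [0.4763, 0.3121, 0.105]] [0.4815 0.3016 0.105 ] [68.6 70.1 67.4 74.3] [0.0182 0.018  0.017  0.0177]
[[0.5172, 0.3216, 0.048], [0.5024, 0.2645, 0.048], [0.4443, 0.2793, 0.048], [0.4591, 0.3369, 0.048]] [0.4807 0.3005 0.048 ] [75.5 75.7 75.6 75.3] [0.059  0.06   0.0595 0.0601]
[[ 9.533e-01  3.020e-01 -9.000e-04]
 [ 3.020e-01 -9.533e-01 -9.000e-04]
 [-1.100e-03  6.000e-04 -1.000e+00]]
```

{"method": "send_rows", "body": {
  "commands": "85 0.21 -0.27 0 0;85 0 0 0.2 -1;85 0 0 0.2 -1;85 0 0 0.2 -1;85 0 0 0.2 -1;85 0 0 0.2 -1;85 0 0 0.2 -1;85 0 0 0.2 -1;85 0 0 0.2 -1;85 0 0 0.2 -1;85 0 0 0.2 -1;85 0 0 0.2 -1;85 0 0 0.2 -1;85 0 0 0.2 -1;85 0 0 0 0;85 0 0 0 0;85 0 0 0 0"
}}

```text
t: 5.62
tcp_pos: [0.4819, 0.2981, 0.1875]
tool_rot: [0.822, 0.569, 0.0, 0.0]
force: [-0.4, -0.6, -0.5]
finger_gap: 0.992
gripper_force: 0.0
```

Run:
```python
from h import *
w=snap("wrist","w2");s=readout.sense();print(s["t"],s["tcp_pos"],s["q"])
print(R.from_quat(s["tool_rot"]).as_matrix().round(4))
g=cv2.cvtColor(w["pixels"],cv2.COLOR_RGB2GRAY)
p=proj(w,[[.481,.299,.105],[.481,.299,.048]]);print(p)
x,y=p.mean(0).astype(int);crop(w,x-75,y-65,x+75,y+65,4,"c2")
print(x-75,y-65)
```

```text
5.6667 [0.48187906 0.29821519 0.1876194 ] [ 3.57030953e-01  5.15305078e-01  1.63331767e+00 -1.85988030e-05
  9.92406630e-01  7.16225534e-01]
[[ 3.515e-01  9.362e-01  5.000e-04]
 [ 9.362e-01 -3.515e-01  2.000e-04]
 [ 4.000e-04  4.000e-04 -1.000e+00]]
[[319.07299321 209.96372017]
 [319.06408101 193.69419403]]
244 136
```

View pics/c2.png

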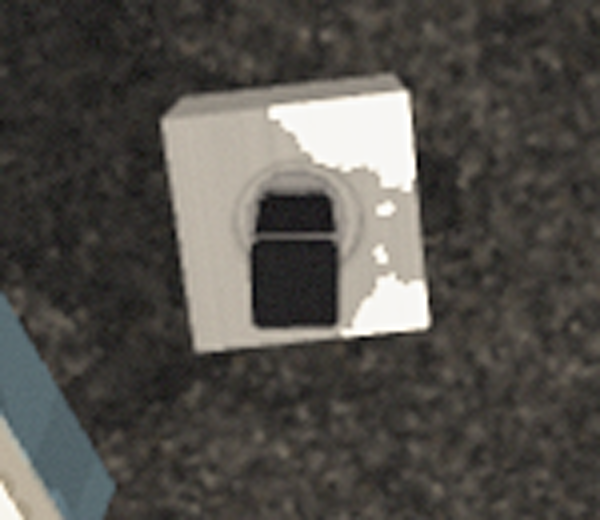

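The crop shows the handle top square to the gripper, with corners (250,237), (338,237), (340,328), (252,328). The stand corners are (163,118), (410,90), (430,326), (197,352).

Run:
```python
from h import *
w=dict(np.load("pics/w2.npz"))
f=lambda l:[(244+u/4-.4,136+v/4-.4) for u,v in l]
for l,z in(([(250,237),(338,237),(340,328),(252,328)],.105),([(163,118),(410,90),(430,326),(197,352)],.048)):
    q=plane(w,f(l),z);e=q-np.roll(q,-1,0);print(q.mean(0).round(4),np.degrees(np.arctan2(e[:,1],e[:,0])).round(1)%90)
```

```text
[0.4808 0.3023 0.105 ] [69.4 71.1 69.4 69.9]
[0.4813 0.301  0.048 ] [75.8 75.6 76.1 75.8]
```

{"method": "send_rows", "body": {
  "commands": "85 0.09 -0.08 0.8 0;85 0 0 0.9 0;85 0 0 0.9 0;85 0 0 0.9 0;85 0 0 0.9 0;85 0 0 0.9 0;85 0 0 0.78 0;85 0 0 0 0;85 0 0 0 0;10 0 0 0 0;10 0 0 0 0;10 0 0 0 0;10 0 0 0 0;10 0 0 0 0;10 0 0 0 0;10 0 0 0 0;10 0 0 0 0;10 0 0 0 0;10 0 0 0 0;10 0 0 0 0",
  "grip_force": 90
}}

```text
t: 7.33
tcp_pos: [0.481, 0.3008, 0.0664]
tool_rot: [0.822, 0.57, 0.001, 0.0]
force: [-0.0, -1.1, 5.4]
finger_gap: 0.2
gripper_force: 87.8
```

Run:
```python
from h import *
s=readout.sense();print(s)
```

```text
{'t': 7.3333, 'q': array([3.61944251e-01, 7.02262052e-01, 1.70915252e+00, 5.01941961e-05,
       7.29127549e-01, 7.19390451e-01]), 'qd': array([-0.00074912,  0.00077489, -0.00062568,  0.0011888 ,  0.00053391,
        0.00217194]), 'tau': array([-4.43087090e-03, -4.06790006e+01, -9.31576788e+00, -2.55115515e-05,
       -2.31279116e-01,  3.12682183e-03]), 'tcp_pos': array([0.48101846, 0.30082545, 0.06642609]), 'tool_rot': array([8.21558784e-01, 5.70123573e-01, 5.13669101e-04, 1.11038193e-04]), 'force': array([-0.01258498, -1.05331312,  5.38519068]), 'ft_torque': array([-0.03914081,  0.20396669, -0.00302302]), 'gripper_force': 87.80335664749146, 'finger_gap': 0.200380534227127}
```

{"method": "send_rows", "body": {
  "commands": "10 0 0 -0.5 0;10 0 0 -0.5 0;10 0 0 -1 0;10 0 0 -1 0;10 0 0 -1 0;10 0 0 -1 0;10 0 0 0 0;10 0 0 0 0"
}}

```text
t: 8.0
tcp_pos: [0.4813, 0.301, 0.1672]
tool_rot: [0.822, 0.57, 0.002, 0.0]
force: [-0.9, 0.0, -0.9]
finger_gap: 0.2
gripper_force: 87.7
```

{"method": "send_rows", "body": {
  "commands": "10 -0.4 0.2 0 0;10 -0.85 0.413 0 0;10 -0.85 0.413 0 0;10 -0.85 0.413 0 0;10 -0.85 0.413 0 0;10 -0.85 0.413 0 0;10 -0.85 0.413 0 0;10 -0.85 0.413 0 0;10 -0.85 0.413 0 0;10 -0.85 0.413 0 0;10 -0.85 0.413 0 0;10 -0.85 0.413 0 0;10 -0.85 0.413 0 0;10 -0.85 0.413 0 0;10 -0.85 0.413 0 0;10 -0.85 0.413 0 0;10 -0.45 0.213 0 0;10 0 0 0 0;10 0 0 0 0;10 0 0 0 0"
}}

```text
t: 9.67
tcp_pos: [0.5085, 0.0003, 0.1652]
tool_rot: [0.822, 0.57, -0.0, -0.001]
force: [-0.4, 0.2, -1.0]
finger_gap: 0.199
gripper_force: 87.7
```

Run:
```python
from h import *
w=snap("wrist","w3");sd=snap("side","s3");s=readout.sense();print(s["t"],s["tcp_pos"],s["force"],s["ft_torque"],s["finger_gap"])
print(R.from_quat(s["tool_rot"]).as_matrix().round(4))
P=s["tcp_pos"]
p=proj(w,[[.509,-.001,.042]])[0];q=proj(sd,[P+[0,0,-.04]])[0];print(p,q)
def cr(c,p,k,r): 
    x,y=p.astype(int);x=min(max(x,r),640-r);y=min(max(y,r),400-r);print(x-r,y-r);return cv2.resize(c["pixels"][y-r:y+r,x-r:x+r,::-1],(400,400),interpolation=2)
cv2.imwrite("pics/d3.png",np.hstack([cr(w,p,4,50),cr(sd,q,4,50)]))
```

```text
9.7667 [0.50880073 0.00061997 0.16549767] [ 0.48124108  0.53808491 -0.06498604] [-0.01286276  0.01592013 -0.07454435] 0.19578575853271124
[[ 3.488e-01  9.372e-01 -9.000e-04]
 [ 9.372e-01 -3.488e-01  4.000e-04]
 [ 1.000e-04 -1.000e-03 -1.000e+00]]
[321.49831198 199.32245682] [347.34136746 164.47398086]
271 149
297 114
```

View pics/d3.png

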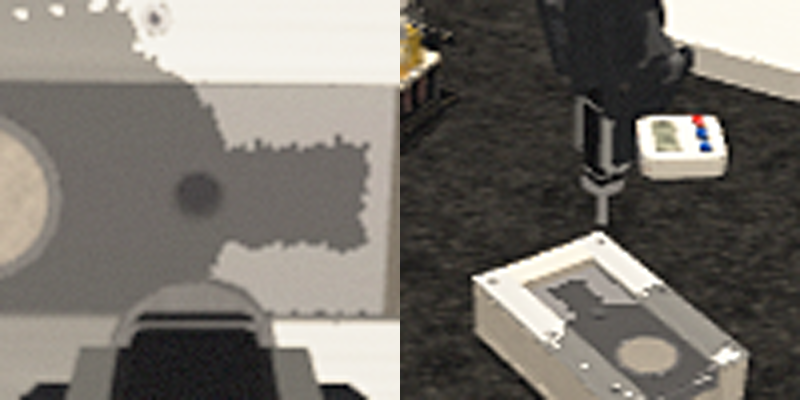

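Wrist crop: hole at (198,195), handle and flange centred near 193. Side crop: pin tip at (601,224), above the unit.

Run:
```python
from h import *
w=dict(np.load("pics/w3.npz"));sd=dict(np.load("pics/s3.npz"));P=np.array([.5087,.0005,.1655])
h=plane(w,[(271+198/4-.4,149+195/4-.4)],.042)[0];d=h-P
T=np.array([[.350,.9367,0],[.9367,-.350,0]])
print("hole",h,"delta tool xy",T@d)
uv=(297+201/4-.4,114+224/4-.4)
for z in np.arange(.046,.062,.004): print(round(z,3),proj(sd,[P-[0,0,z]])[0],uv)
# flange centre from wrist: bottom at TCP-.0264 ; arc edges
fl=plane(w,[(271+u/4-.4,149+318/4-.4) for u in(113,272)],P[2]-.021)
print(T@(fl-P).T)
```

```text
hole [0.50843307 0.00126249 0.042     ] delta tool xy [ 0.0006208  -0.00051691]
0.046 [347.33154944 166.53147599] (346.85, 169.6)
0.05 [347.28401893 167.90246589] (346.85, 169.6)
0.054 [347.23667349 169.26816476] (346.85, 169.6)
0.058 [347.18951203 170.62860354] (346.85, 169.6)
[[ 0.00761274  0.0076233 ]
 [-0.01315147  0.01017047]]
```

{"method": "send_rows", "body": {
  "commands": "10 0 0.02 0.5 0;10 0 0 0.7 0;10 0 0 0.7 0;10 0 0 0.5 0;10 0 0 0.35 0;10 0 0 0 0;10 0 0 0 0;10 0 0 0 0"
}}

```text
t: 10.43
tcp_pos: [0.5101, -0.0005, 0.111]
tool_rot: [0.821, 0.57, 0.0, 0.0]
force: [-0.1, -0.4, -0.2]
finger_gap: 0.201
gripper_force: 87.7
```

Run:
```python
from h import *
w=snap("wrist","w4");sd=snap("side","s4");s=readout.sense();print(s["t"],s["tcp_pos"],s["force"])
P=s["tcp_pos"];p=proj(w,[[.5084,.0013,.042]])[0];q=proj(sd,[P+[0,0,-.055]])[0];print(p,q,proj(sd,[[.5084,.0013,.042]]))
def cr(c,p,r): 
    x,y=p.astype(int);x=min(max(x,r),640-r);y=min(max(y,r),400-r);print(x-r,y-r);return cv2.resize(c["pixels"][y-r:y+r,x-r:x+r,::-1],(400,400),interpolation=2)
cv2.imwrite("pics/d4.png",np.hstack([cr(w,p,50),cr(sd,q,25)]))
```

```text
10.5333 [ 0.51020181 -0.00058293  0.11130935] [ 0.02577205 -0.72937105 -0.77923939]
[317.62420466 214.3850369 ] [346.34993125 187.1827553 ] [[346.36325517 192.37379965]]
267 164
321 162
```

View pics/d4.png

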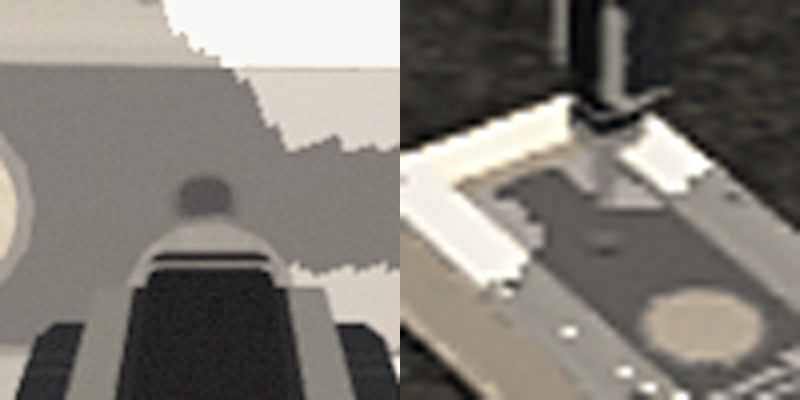

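Wrist crop: the visible hole is centred at x≈205 with its top edge at y≈176; the handle and flange are centred at about 211. Side crop: pin tip at (603,203), hole at (603,240), so they line up in that direction.

Run:
```python
from h import *
w=dict(np.load("pics/w4.npz"));sd=dict(np.load("pics/s4.npz"));P=readout.sense()["tcp_pos"];print(P)
T=np.array([[.350,.9367,0],[.9367,-.350,0]])
f=lambda u,v:(267+u/4-.4,164+v/4-.4)
a=plane(w,[f(205,176),f(178,198),f(232,198)],.042);print((T@(a-P).T).T)
print((T@(plane(w,[f(130,275),f(295,275)],P[2]-.0215)-P).T).T,"flange; top arc",T@(plane(w,[f(212,220)],P[2]-.0215)[0]-P))
g=w["pixels"].mean(2).astype(int);print(g[206:224:2,308:330])
# side: lateral offset tip vs hole
for u in((346.0,187),): 
  for n,v in(("tip",(321+203/8-.4,162+203/8-.4,P[2]-.0555)),("hole",(321+203/8-.4,162+240/8-.4,.042))):
    q=plane(sd,[v[:2]],v[2])[0];print(n,T@(q-P))
```

```text
[ 0.51020181 -0.00058293  0.11130935]
[[ 0.00648501 -0.00216853]
 [ 0.00215408 -0.00728401]
 [ 0.00214992  0.00293554]]
[[ 0.00506016 -0.01308868]
 [ 0.00504835  0.0112945 ]] flange; top arc [ 0.01360679 -0.00097446]
[[122 127 124 124 126 124 127 125 122 122 121 123 124 123 127 125 126 126
  124 124 122 126]
 [126 127 125 126 124 117 108 101 104  99 100  98 102 105 111 119 124 128
  123 127 125 130]
 [125 123 123 114 104  89  87  80  85  87  83  83  89  83  83  88 107 117
  120 125 125 126]
 [122 118 114 104  84  80  87  84  86  84  84  87  85  84  88  84  94 113
  118 124 125 126]
 [124 120 112 103  92  88  87  83  83  82  84  86  84  86  87  84  91 109
  116 123 126 124]
 [125 118 113 103  95  91  86  85  86  83  85  87  83  84  83  88 100 107
  116 121 127 127]
 [125 120 119 118 108 114 108 110 118 117 116 120 125 128 127 118 115 119
  119 123 127 127]
 [123 125 128 134 139 142 143 143 148 150 150 152 152 153 153 151 144 137
  135 128 127 120]
 [136 142 150 154 160 157 162 159 159 157 157 159 156 157 155 157 161 156
  159 155 150 146]]
tip [-0.00015062  0.00182501]
hole [2.14726946e-05 9.25405665e-04]
```

{"method": "send_rows", "body": {
  "commands": "10 0 -0.055 0.1 0;10 0 0 0.2 0;10 0 0 0.2 0;10 0 0 0.15 0;10 0 0 0.1 0;10 0 0 0 0;10 0 0 0 0"
}}

```text
t: 11.12
tcp_pos: [0.5085, -0.0001, 0.0954]
tool_rot: [0.822, 0.57, -0.0, -0.0]
force: [0.2, -0.5, -1.5]
finger_gap: 0.199
gripper_force: 87.7
```

{"method": "send_rows", "body": {
  "commands": "10 0 0 0.1 0;10 0 0 0.1 0;10 0 0 0 0"
}}

```text
t: 11.37
tcp_pos: [0.5085, -0.0001, 0.0914]
tool_rot: [0.822, 0.57, -0.0, -0.0]
force: [0.2, -0.6, -0.3]
finger_gap: 0.199
gripper_force: 87.7
```

{"method": "send_rows", "body": {
  "commands": "10 0 0 0.1 0;10 0 0 0 0;10 0 0 0 0"
}}

```text
t: 11.62
tcp_pos: [0.5086, -0.0001, 0.0899]
tool_rot: [0.822, 0.57, -0.0, -0.0]
force: [-0.6, -0.4, 2.4]
finger_gap: 0.2
gripper_force: 87.9
```

{"method": "send_rows", "body": {
  "commands": "10 0 0 0.1 0;10 0 0 0 0;10 0 0 0 0"
}}

```text
t: 11.87
tcp_pos: [0.5086, -0.0001, 0.0878]
tool_rot: [0.822, 0.57, -0.0, -0.0]
force: [-0.8, 0.3, 3.1]
finger_gap: 0.199
gripper_force: 88.0
```

{"method": "send_rows", "body": {
  "commands": "10 0 0 0.1 0;10 0 0 0 0;10 0 0 0 0"
}}

```text
t: 12.12
tcp_pos: [0.5086, -0.0001, 0.0858]
tool_rot: [0.822, 0.57, 0.0, -0.0]
force: [-1.2, -0.2, 4.3]
finger_gap: 0.196
gripper_force: 88.2
```

{"method": "send_rows", "body": {
  "commands": "10 0 0 0.06 0;10 0 0 0 0;10 0 0 0 0"
}}

```text
t: 12.37
tcp_pos: [0.5087, -0.0001, 0.0847]
tool_rot: [0.822, 0.57, 0.0, 0.0]
force: [-1.6, 0.2, 4.8]
finger_gap: 0.194
gripper_force: 88.3
```

Run:
```python
from h import *
s=readout.sense();print(s["t"],s["tcp_pos"],s["force"],R.from_quat(s["tool_rot"]).as_matrix().round(4))
```

```text
12.3667 [ 5.08660801e-01 -1.23484860e-04  8.46619702e-02] [-1.61611276  0.1800873   4.77917821] [[ 3.499e-01  9.368e-01  1.000e-04]
 [ 9.368e-01 -3.499e-01 -0.000e+00]
 [ 0.000e+00  1.000e-04 -1.000e+00]]
```

{"method": "send_rows", "body": {
  "commands": "10 0 -0.1 0 0;10 0 -0.1 0 0;10 0 0 0 0;10 0 0 0 0"
}}

```text
t: 12.7
tcp_pos: [0.5075, 0.0004, 0.0853]
tool_rot: [0.821, 0.57, 0.002, 0.002]
force: [1.5, -1.5, 5.6]
finger_gap: 0.198
gripper_force: 88.3
```

{"method": "send_rows", "body": {
  "commands": "10 0 -0.1 0.01 0;10 0 -0.1 0.01 0;10 0 0 0 0;10 0 0 0 0"
}}

```text
t: 13.03
tcp_pos: [0.504, 0.0017, 0.0849]
tool_rot: [0.821, 0.57, 0.002, 0.003]
force: [1.7, -2.0, 5.1]
finger_gap: 0.197
gripper_force: 88.4
```

{"method": "send_rows", "body": {
  "commands": "10 0 -0.15 0 0;10 0 -0.15 0 0;10 0 -0.15 0 0;10 0 -0.15 0 0;10 0 -0.15 0 0;10 0 0 0 0;10 0 0 0 0"
}}

```text
t: 13.62
tcp_pos: [0.4898, 0.0071, 0.0849]
tool_rot: [0.821, 0.57, 0.002, 0.002]
force: [2.1, -1.3, 6.5]
finger_gap: 0.197
gripper_force: 88.3
```

{"method": "send_rows", "body": {
  "commands": "10 0 -0.15 0 0;10 0 -0.15 0 0;10 0 -0.15 0 0;10 0 -0.15 0 0;10 0 0 0 0;10 0 0 0 0"
}}

```text
t: 14.12
tcp_pos: [0.4786, 0.0114, 0.0849]
tool_rot: [0.822, 0.57, 0.002, 0.002]
force: [1.6, -1.0, 6.2]
finger_gap: 0.196
gripper_force: 88.4
```

{"method": "send_rows", "body": {
  "commands": "10 0 -0.1 0 0;10 0 -0.1 0 0;10 0 -0.1 0 0;10 0 0 0 0;10 0 0 0 0"
}}

```text
t: 14.53
tcp_pos: [0.4732, 0.0135, 0.0849]
tool_rot: [0.822, 0.57, 0.002, 0.003]
force: [1.3, -1.1, 4.2]
finger_gap: 0.2
gripper_force: 88.4
```

{"method": "send_rows", "body": {
  "commands": "10 0 -0.1 0 0;10 0 0 0 0;10 0 0 0 0"
}}

```text
t: 14.78
tcp_pos: [0.4715, 0.0141, 0.0849]
tool_rot: [0.822, 0.57, 0.002, 0.003]
force: [1.6, -0.7, 3.8]
finger_gap: 0.202
gripper_force: 88.4
```

{"method": "send_rows", "body": {
  "commands": "10 0 -0.05 0 0;10 0 0 0 0;10 0 0 0 0"
}}

```text
t: 15.03
tcp_pos: [0.4707, 0.0144, 0.0849]
tool_rot: [0.822, 0.57, 0.003, 0.003]
force: [1.4, -1.6, 4.9]
finger_gap: 0.197
gripper_force: 88.4
```

{"method": "send_rows", "body": {
  "commands": "10 0 -0.06 0 0;10 0 0 0 0;10 0 0 0 0"
}}

```text
t: 15.28
tcp_pos: [0.4703, 0.0146, 0.085]
tool_rot: [0.822, 0.57, 0.003, 0.003]
force: [1.5, -1.3, 4.9]
finger_gap: 0.199
gripper_force: 88.3
```

{"method": "send_rows", "body": {
  "commands": "10 0 -0.06 0 0;10 0 0 0 0;10 0 0 0 0"
}}

```text
t: 15.53
tcp_pos: [0.4693, 0.015, 0.085]
tool_rot: [0.822, 0.57, 0.003, 0.004]
force: [2.9, -1.2, 5.7]
finger_gap: 0.198
gripper_force: 88.3
```

{"method": "send_rows", "body": {
  "commands": "10 0 -0.06 0 0;10 0 0 0 0;10 0 0 0 0"
}}

```text
t: 15.78
tcp_pos: [0.4686, 0.0153, 0.085]
tool_rot: [0.822, 0.57, 0.003, 0.004]
force: [4.9, -2.9, 5.7]
finger_gap: 0.197
gripper_force: 88.4
```

{"method": "send_rows", "body": {
  "commands": "10 0 -0.05 0 0;10 0 0 0 0;10 0 0 0 0"
}}

```text
t: 16.03
tcp_pos: [0.4684, 0.0154, 0.0851]
tool_rot: [0.822, 0.57, 0.004, 0.004]
force: [6.0, -3.3, 4.6]
finger_gap: 0.196
gripper_force: 88.2
```

{"method": "send_rows", "body": {
  "commands": "10 0 0.04 0 0;10 0 0 -0.1 0;10 0 0 -0.1 0;10 0 0 -0.1 0;10 0 0 -0.1 0;10 0 0.1 -0.1 0;10 0 0 -0.2 0;10 0 0 -0.3 0;10 0 0 -0.5 0;10 0 0 -1 0;10 0 0 -1 0;10 0 0 -1 0;10 0 0 0 0;10 0 0 0 0"
}}

```text
t: 17.2
tcp_pos: [0.4646, 0.0163, 0.1747]
tool_rot: [0.821, 0.57, -0.0, -0.0]
force: [-0.2, 1.5, -0.9]
finger_gap: 0.198
gripper_force: 88.7
```

Run:
```python
from h import *
w=snap("wrist","w5");sd=snap("side","s5");s=readout.sense();print(s["t"],s["tcp_pos"],s["force"],s["finger_gap"])
print(R.from_quat(s["tool_rot"]).as_matrix().round(4))
P=s["tcp_pos"];p=proj(w,[[P[0],P[1],.042]])[0];q=proj(sd,[P+[0,0,-.06]])[0];print(p,q)
def cr(c,p,r): 
    x,y=p.astype(int);x=min(max(x,r),640-r);y=min(max(y,r),400-r);print(x-r,y-r);return cv2.resize(c["pixels"][y-r:y+r,x-r:x+r,::-1],(400,400),interpolation=2)
cv2.imwrite("pics/d5.png",np.hstack([cr(w,p,60),cr(sd,q,60)]))
```

```text
17.3 [0.46400198 0.01633813 0.17334929] [-0.50264751  0.03466938 -1.51437025] 0.19785187449803618
[[ 3.498e-01  9.368e-01 -3.500e-03]
 [ 9.368e-01 -3.498e-01  8.000e-04]
 [-5.000e-04 -3.500e-03 -1.000e+00]]
[319.83851919 195.99933303] [359.03834671 177.66111148]
259 135
299 117
```

View pics/d5.png

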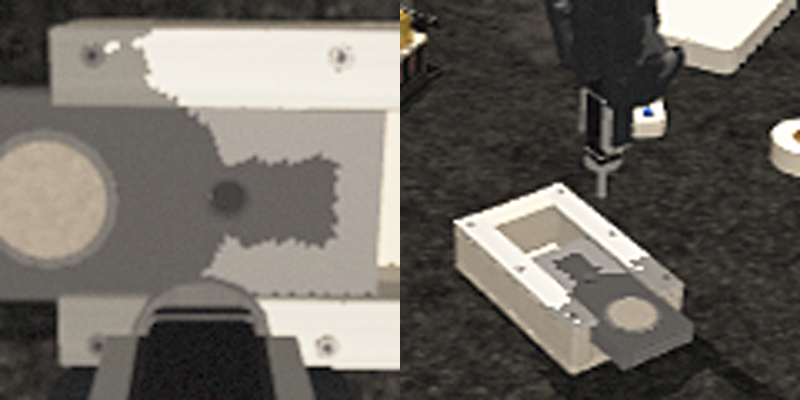

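The slide sticks out of the front with its hole at wrist crop (228,196). The pin is clear and the tool hangs straight.

{"method": "send_rows", "body": {
  "commands": "10 0.5 -0.15 0 0;10 0.9 -0.277 0 0;10 0.9 -0.277 0 0;10 0.9 -0.277 0 0;10 0.9 -0.277 0 0;10 0.9 -0.277 0 0;10 0.9 -0.277 0 0;10 0.9 -0.277 0 0;10 0.9 -0.277 0 0;10 0.9 -0.277 0 0;10 0.9 -0.277 0 0;10 0.9 -0.277 0 0;10 0.9 -0.277 0 0;10 0.9 -0.277 0 0;10 0.9 -0.277 0 0;10 0.5 -0.15 0 0;10 0 0 0 0;10 0 0 0 0;10 0 0 0 0;10 0 0 0 0"
}}

```text
t: 18.97
tcp_pos: [0.4823, 0.299, 0.1738]
tool_rot: [0.822, 0.57, -0.001, -0.0]
force: [0.2, -0.5, -0.8]
finger_gap: 0.202
gripper_force: 88.7
```

Run:
```python
from h import *
w=dict(np.load("pics/w5.npz"));h=plane(w,[(259+228*.3-.4,135+196*.3-.4)],.042)[0];print(h,np.linalg.norm(h[:2]-[.5084,.0013]))
w=snap("wrist","w6");s=readout.sense();P=s["tcp_pos"];M=R.from_quat(s["tool_rot"]).as_matrix();print(s["t"],P,M.round(4))
print("to go tool",M.T@(np.array([.481,.3008,.0664])-P))
t=snap("top","t6");f=lambda c:cv2.cvtColor(c["pixels"],cv2.COLOR_RGB2GRAY)
crop(w,245,140,395,270,4,"c6")
```

```text
[0.47144944 0.01633908 0.042     ] 0.03989382658291923
19.0167 [0.48246897 0.29895613 0.17398244] [[ 3.510e-01  9.364e-01 -8.000e-04]
 [ 9.364e-01 -3.510e-01 -5.000e-04]
 [-7.000e-04 -5.000e-04 -1.000e+00]]
to go tool [ 0.00128915 -0.00196494  0.1075826 ]
```

View pics/c6.png

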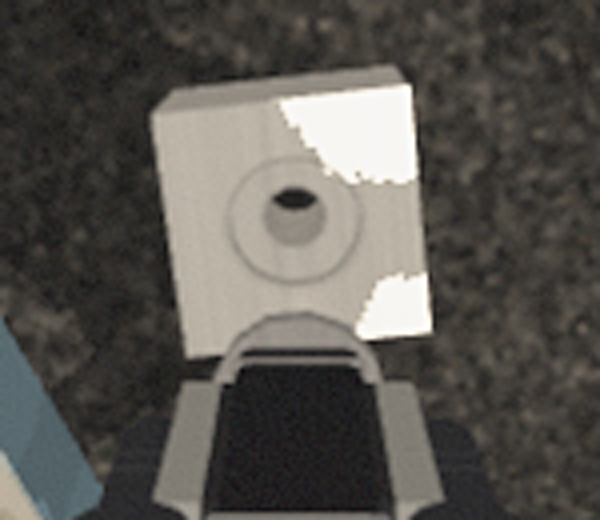

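The slide is out by about 40 mm. The crop shows the pocket ring spanning x 228–362 and y 155–284 (centre 295,220), with the flange spanning x 215–383 and its arc top at y=313.

Run:
```python
from h import *
w=dict(np.load("pics/w6.npz"));s=readout.sense();P=s["tcp_pos"];M=R.from_quat(s["tool_rot"]).as_matrix()
f=lambda u,v:(245+u/4-.4,140+v/4-.4)
print((plane(w,[f(295,220)],.048)-P)@M, (plane(w,[f(295,217)],.040)-P)@M)
print((plane(w,[f(215,375),f(383,375),f(299,313)],P[2]-.0215)-P)@M)
```

```text
[[ 0.0026234  -0.00219407  0.12608258]] [[ 0.00145706 -0.00221971  0.13408316]]
[[ 0.00416305 -0.01370825  0.02150298]
 [ 0.00416647  0.01114678  0.0214939 ]
 [ 0.01381343 -0.00128007  0.02149374]]
```

{"method": "send_rows", "body": {
  "commands": "10 0.06 -0.075 0.5 0;10 0 0 1 0;10 0 0 1 0;10 0 0 1 0;10 0 0 0.5 0;10 0 0 0.2 0;10 0 0 0 0;10 0 0 0 0"
}}

```text
t: 19.73
tcp_pos: [0.4821, 0.3017, 0.0904]
tool_rot: [0.822, 0.57, 0.0, 0.0]
force: [-0.1, 1.1, -0.8]
finger_gap: 0.202
gripper_force: 88.7
```

{"method": "send_rows", "body": {
  "commands": "10 0 0 0.2 0;10 0 0 0.2 0;10 0 0 0.2 0;10 0 0 0.2 0;10 0 0 0 0;10 0 0 0 0"
}}

```text
t: 20.23
tcp_pos: [0.4814, 0.3015, 0.0738]
tool_rot: [0.822, 0.57, -0.0, -0.0]
force: [0.6, 0.7, -0.8]
finger_gap: 0.2
gripper_force: 88.7
```

{"method": "send_rows", "body": {
  "commands": "10 0 0 0.1 0;10 0 0 0.1 0;10 0 0 0.1 0;10 0 0 0 0;10 0 0 0 0"
}}

```text
t: 20.65
tcp_pos: [0.4816, 0.3016, 0.0679]
tool_rot: [0.822, 0.57, -0.0, -0.0]
force: [-0.1, -0.2, -1.0]
finger_gap: 0.2
gripper_force: 88.7
```

{"method": "send_rows", "body": {
  "commands": "10 0 0 0.06 0;10 0 0 0 0;10 0 0 0 0"
}}

```text
t: 20.9
tcp_pos: [0.4816, 0.3016, 0.0669]
tool_rot: [0.822, 0.57, -0.0, 0.0]
force: [0.2, 1.3, -1.2]
finger_gap: 0.202
gripper_force: 88.7
```

{"method": "send_rows", "body": {
  "commands": "10 0 0 0.05 0;10 0 0 0 0;10 0 0 0 0"
}}

```text
t: 21.15
tcp_pos: [0.4818, 0.3017, 0.0664]
tool_rot: [0.822, 0.57, 0.0, 0.0]
force: [-1.4, 0.4, 4.0]
finger_gap: 0.197
gripper_force: 89.2
```

{"method": "send_rows", "body": {
  "commands": "10 0 0 0.05 0;10 0 0 0 0;10 0 0 0 0"
}}

```text
t: 21.4
tcp_pos: [0.4818, 0.3017, 0.0664]
tool_rot: [0.822, 0.57, 0.0, 0.0]
force: [-2.0, -0.8, 10.2]
finger_gap: 0.203
gripper_force: 90.5
```

Seated at the same height as when it was picked up. Now release, retreat and check.

{"method": "send_rows", "body": {
  "commands": "10 0 0 -0.08 0;10 0 0 0 0;19 0 0 0 0;22 0 0 0 0;26 0 0 0 0;35 0 0 0 0;50 0 0 0 0;70 0 0 0 0;85 0 0 0 0;85 0 0 0 0;85 0 0 0 0;85 0 0 0 0"
}}

```text
t: 22.4
tcp_pos: [0.4817, 0.3016, 0.0665]
tool_rot: [0.822, 0.57, 0.0, -0.0]
force: [-0.8, 0.9, -0.5]
finger_gap: 0.996
gripper_force: 0.0
```

{"method": "send_rows", "body": {
  "commands": "85 0 0 -0.3 0;85 0 0 -0.5 0;85 0 0 -1 0;85 0 0 -1 0;85 0 0 -1 0;85 0 0 -1 0;85 0 0 -1 0;85 0 0 -1 0;85 0 0 0 0;85 0 0 0 0;85 0 0 0 0"
}}

```text
t: 23.32
tcp_pos: [0.4811, 0.3014, 0.2024]
tool_rot: [0.822, 0.57, -0.0, -0.0]
force: [-0.3, -0.0, -0.2]
finger_gap: 0.995
gripper_force: 0.0
```

Run:
```python
from h import *
w=snap("wrist","w7");sd=snap("side","s7");s=readout.sense();print(s["t"],s["tcp_pos"],s["force"],s["finger_gap"])
p=proj(w,[[.4815,.301,.07]])[0].astype(int);print(p)
a=cv2.resize(w["pixels"][p[1]-50:p[1]+50,p[0]-50:p[0]+50,::-1],(400,400),interpolation=2)
b=cv2.resize(sd["pixels"][160:310,240:390,::-1],(400,400),interpolation=2)
cv2.imwrite("pics/d7.png",np.hstack([a,b]))
```

```text
23.4167 [0.48072596 0.30121142 0.20144371] [-0.33298283  0.61193512 -0.98256891] 0.9945618133816325
[320 196]
```

View pics/d7.png

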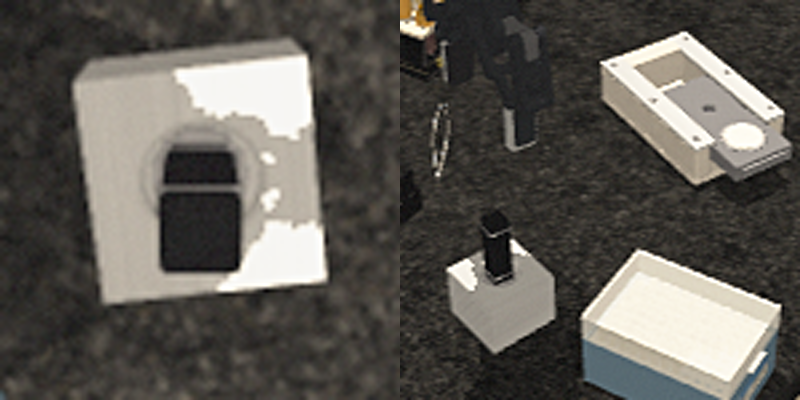

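The tool stands upright in its pocket (wrist crop, handle centre near (200,230)), the slide is out of the front, and the gripper is clear of everything.

```bash
python3 -c "
from station import sign_off
print(sign_off())"
```

```text
the job is handed in; nothing more can be done
None
```

The job is handed in, and no verdict came back: the slide is out about 40 mm, measured by the wrist camera, the pin is lifted out, and the tool is back upright in its stand at its original height, after about 23 s of robot time.

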